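# Screw home the tail cap of the emergency torch

### The arm

A 6-joint arm with a two-finger parallel gripper is mounted at the origin on the work surface. World frame = base frame: x ahead of the robot, y to its left, z up, the work surface at z = 0. Lengths are in mm, angles in rad, forces in N, time in s.
With the tool pointing down it reaches from about 275 to 750 mm from the base axis. Payload 10.2 kg.
Tool frame: the origin (TCP) lies on the centre line of the jaws, within the pads' length; the fingertips stand 19 mm ahead of it and the grasp point (between the pads) is the TCP; z points along the fingers, y is the line along which they close (so a half turn about z gives the same grasp; the last joint's range is limited). The gripper opens to 85 mm and grips with 20 to 120 N. Pads are 22 mm wide; open, the fingers measure 114 mm over their backs; the gripper's body (76 mm by 85 mm) begins 54 mm behind the grasp point. The pads swing forward as they close: fully open they stand 13 mm farther back than shut.
Start: joints at [-1.508, 0.313, 1.498, -0, 1.331, -0.223], TCP at [147.998, -503.714, 250.294] pointing down, gripper open.
Joint ranges: [-2.94, 2.94], [-0.97, 2.17], [0.19, 2.56], [-1.23, 4.37], [0.02, 3.11], [-2.88, 2.88]. Speed limits (rad/s): [2.39, 2.39, 3.01, 3.14, 3.14, 3.14].

### API

Orientations are given as a unit quaternion [w, x, y, z].
In Python, from rig import sense, capture, finish_job, regions_of, mark_of gives the robot as it stands.
- The arm moves only by the tool jog_arm, never from a script. Its argument "series" is text: rows parted by semicolons, each of 7 numbers parted by spaces: the shift along the tool's x, y, z in units of 0.4 m (1.0 is 0.4 m), then the turn, a rotation vector about the tool's x, y, z in units of pi/2 rad (1.0 is pi/2 rad), then the opening, from -1 (shut) to 1 (fully open). A call has 1 to 20 rows; each row is the pose to reach, as a shift and turn from the pose commanded when the call began, along the tool's axes at that moment; what a row does not reach only later rows make up. A row lasts 1/8 s, in which the tool goes at most 62.5 mm and 10.7 degrees, less where a joint would pass 70% of its speed; a pose out of reach is approached as far as the arm can. A call with a number of a shift or a turn outside -1 to 1 is refused whole. A call with a gripper value outside its range is refused whole. The fingers move at their own pace and stop on an object; "grip_force" is the grip in N (left out, the last holds). Time passes only in rows, so rows that repeat a pose let the fingers close. It gives the time, the measured TCP pose, the force, the opening and the grip force at its end, in the units of the state.
- sense(): the state, without advancing time (a new reading comes with each control period).
- capture(name): name is "side" or "top" or "wrist"; returns a dict with "img" (420x560x3 uint8, red, green, blue), "intrinsics" (3x3 intrinsics, pixels), "R" (3x3) and "t" (3): a world point X has camera coordinates R X + t. Camera axes: x right, y down, z forward; pixel columns grow to the right and rows downward; lengths in mm; the calibration is good to about 2 mm. A picture is of the moment at which its call begins. There is no depth.
- finish_job(): hands the job in; it is judged then, once.
Trained networks look in a picture, given as the dict that the camera call returned (one of the last four; its "shot" number tells which), for a name from the list of things; names that differ only in an ending like _2 or _b are one class to them, and where a whole thing is asked for, a point or a joint stands for the part that bears it (a point fixed in the world has none). Each returns a list of dicts, best first, with "confidence" (0 to 1); they miss things now and then, are a little off and sometimes report something else, mostly with a low value. They report only what shows in the picture. A call takes as long as a camera call. They do not tell look-alikes from the thing itself.
- regions_of(label, picture): "region" (420x560 bool, what is visible of it) and "point" ([row, column] in pixels, amid what is visible of it).
- mark_of(label, picture): "point" ([row, column] in pixels: a listed point, or the origin of a listed thing).
The state is a dict: "time_s": time; "joints": joint angles; "dq": joint speeds; "tau": joint torques, N m; "eef_pos": TCP position; "ee_rot": TCP orientation; "force": force on the tool from outside, world axes, zero at the start; "wrist_torque": the same for the moment, N m; "grip_width": opening from 0.0 (shut) to 1.0 (fully open); "grip_force": force on a finger pad.
Only numpy, scipy, OpenCV 4.12 (cv2) and the standard library are available. Lean on these libraries where they do the work, as an engineer would, in place of code of your own. Each camera call takes 0.05 s, during which the arm holds its last target. There are 200 camera calls.

### The job

The tail cap of the stout torch in the holder is only resting on its thread. Turn it backwards (anticlockwise from above) until it drops into the thread, then screw it down clockwise until it is fully home with its tab in line with the torch's switch, and let go. Do not knock over the glass bud vase, and leave the slim torch where it stands.

Things in the scene. Friction and masses are not known exactly. Their poses are not given: they have to be found in the camera images.
- torch: Stout aluminium torch, lens down, fixed in a 100 mm square walnut holder. Origin: centre of holder's underside, z up. Cap's seat (shoulder) 120 mm up, thread crests 133 mm. Black switch on its +x side. Cap drops 7 mm (lower it by hand) once its tab is turned 68 deg (+-12) anticlockwise of the switch, then sinks 6 mm evenly over 68 deg clockwise to its seat, tab over switch; stop 3 deg on.
- cap: Loose aluminium tail cap, 48 mm across, 35 high, 60 g, ribbed over its top 14 mm. Origin: centre of its open underside, z up. Tab on its +x side, 10 mm wide, reaching 34 mm from the axis, 10 to 18 mm up: grip across the cap, square to the tab. At first it rests upright on the crests, tab 4 to 30 deg anticlockwise of the switch. Play in the thread: 1.8 mm up and down, 1.5 mm sideways.
- vase: Empty green glass bud vase, 60 mm across its belly, 125 mm high, with a narrow neck. Origin: centre of its underside. A bystander.
- slim_torch: Slim aluminium torch standing lens down, head 38 mm across, barrel 28 mm, 135 mm high, its cap already home. Origin: centre of its underside. A bystander.
Mind the look-alikes: they are no part of the job. Leave any blue, green or red look-alike of the cap alone.

How it is judged (in metres and radians):
On the way:
1. the cap has been turned back and has dropped into the thread (z of cap in the frame of torch between 0.1225 and 0.1295 m and angle between the x axis of cap and the x axis of torch, either way round above 0.75 rad and horizontal distance between cap and torch below 0.006 m and angle between cap's own z axis and vertical below 0.17 rad), for 0.1 s.
At the end, for the whole second after the job is handed in: The cap sits upright on the stout torch, its underside within 2.5 mm of the shoulder, within 5 mm of the axis, its tab within 11 degrees of the switch, at rest (z of cap in the frame of torch below 0.1225 m and angle between the x axis of cap and the x axis of torch, either way round below 0.2 rad and horizontal distance between cap and torch below 0.005 m and angle between cap's own z axis and vertical below 0.1 rad and linear speed of cap below 0.02 m/s); the robot touches nothing.
It fails at once if the bud vase is knocked over (angle between vase's own z axis and vertical above 0.5 rad).
It fails at once if the slim torch is moved (distance of slim_torch from where it was at the start of the episode above 0.03 m).
It also fails if it takes over 35 s, if anything falls off the work surface, if the arm or the gripper's body presses on something with over 40 N, if the wrist force passes 120 N, or if a joint passes its speed limit or range.

## Working session

There is one attempt and no reset: what is moved stays moved. The work goes in short steps, Python scripts to look and compute and a tool call to move; the robot and the scene stay as the last step left them, time stands still between calls to the robot, and variables do not carry over. Pictures are saved under pics/ and viewed, at most 10 in all, crops included, and the job is handed in when it is done.

Besides the shell and the picture viewer there is one more tool, called after "Emit:" as name(argument=value, ...), one argument or row to a line, values as JSON. jog_arm: Moves the arm, as the interface text tells. Shifts and turns lie within -1 to 1; 1 stands for 0.4 m of shift or pi/2 rad of turn. Its arguments: {"type":"object","properties":{"series":{"type":"string"},"grip_force":{"type":"number"}},"required":["series"]}

```bash
mkdir -p pics; ls; cat > h.py <<'E'
import numpy as np, cv2
from rig import *
def ray(p,rc):
    K=np.array(p["intrinsics"]);R=np.array(p["R"]);t=np.array(p["t"])
    d=R.T@np.linalg.inv(K)@np.array([rc[1],rc[0],1.]);return -R.T@t,d/np.linalg.norm(d)
def onz(p,rc,z):
    c,d=ray(p,rc);return c+d*(z-c[2])/d[2]
def proj(p,X):
    q=np.array(p["intrinsics"])@(np.array(p["R"])@np.array(X,float)+np.array(p["t"]));return q[:2]/q[2]
def meet(rays):
    A=0;b=0
    for c,d in rays:
        M=np.eye(3)-np.outer(d,d);A=A+M;b=b+M@c
    return np.linalg.solve(A,b)
E
python3 - <<'E'
from h import *
P={n:capture(n) for n in("side","top")}
for n,p in P.items():
    cv2.imwrite(f"pics/{n}0.png",p["img"][:,:,::-1])
    print(n,"cam",-np.array(p["R"]).T@np.array(p["t"]))
    for l in("torch","cap","vase","slim_torch"):
        for f in (regions_of,mark_of):
            for r in f(l,p): print(l,f.__name__,np.round(r["point"],1),round(r["confidence"],2), r["region"].sum() if "region" in r else np.round(onz(p,r["point"],133 if l=="cap" else 0),0))
E
```

```text
pics
side cam [144.23113844 687.13470819 790.02300915]
torch call [278.4 267.9] 0.62 2667
torch call [280.8 269.4] 0.69 [526.  75.   0.]
cap call [302.  320.3] 0.89 680
cap call [229.8 265.7] 0.74 805
cap call [242.7 290.6] 0.59 541
cap call [225.2 244.9] 0.51 332
cap call [245.9 289.3] 0.96 [473.  89. 133.]
cap call [237.5 265.5] 0.89 [522.  90. 133.]
cap call [348.3 240.7] 0.7 [430. 315. 133.]
cap call [304.8 319.4] 0.65 [366. 184. 133.]
cap call [231. 249.] 0.64 [558.  90. 133.]
vase call [177.6 312.5] 0.89 [ 609. -277.    0.]
slim_torch call [328.1 236.1] 0.63 1179
slim_torch call [277.2 266.7] 0.33 2730
slim_torch call [351.5 238.6] 0.74 [488. 247.  -0.]
top cam [464.35289706 -23.46332061 864.79200502]
torch call [224.7 251.8] 0.67 1367
torch call [218.5 242.9] 0.82 [527.  85.   0.]
cap call [209.4 298.5] 0.87 377
cap call [209.7 235.6] 0.79 611
cap call [272.7 244.6] 0.71 396
cap call [166.5 296.5] 0.62 398
cap call [213.4 233.5] 0.8 [527.  87. 133.]
cap call [270.5 246.1] 0.72 [417.  62. 133.]
cap call [170.4 292.6] 0.68 [611. -29. 133.]
cap call [210.5 296.4] 0.62 [532. -35. 133.]
vase call [174.4 410.4] 0.68 734
vase call [176.5 409.4] 0.79 [ 621. -297.    0.]
slim_torch call [230.3 163.3] 0.64 433
slim_torch call [235.  174.7] 0.73 [490. 242.   0.]
```

```bash
python3 - <<'E'
import cv2,numpy as np
s=cv2.imread("pics/side0.png");t=cv2.imread("pics/top0.png")
a=cv2.resize(s[200:350,205:345],(560,600),interpolation=3)
cv2.imwrite("pics/c1.png",a)
cv2.imwrite("pics/c2.png",cv2.resize(t[140:300,140:350],(788,600),interpolation=3))
E
```

```text
(no output)
```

View pics/c1.png

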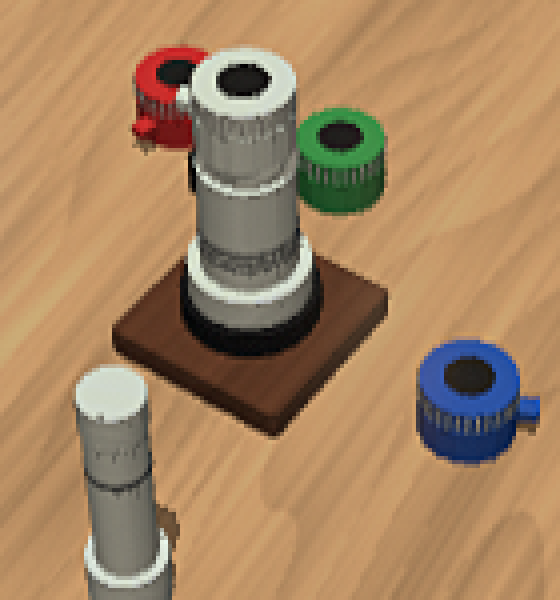

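View pics/c2.png

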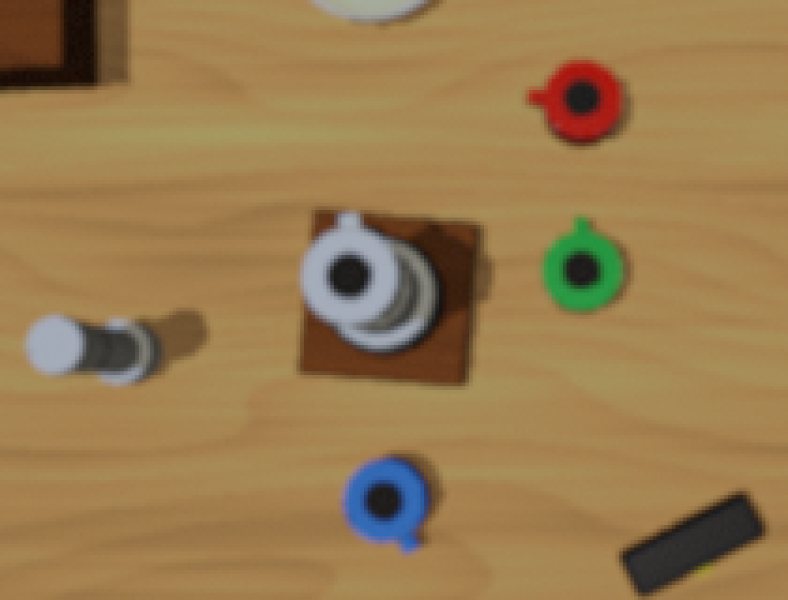

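View pics/side0.png

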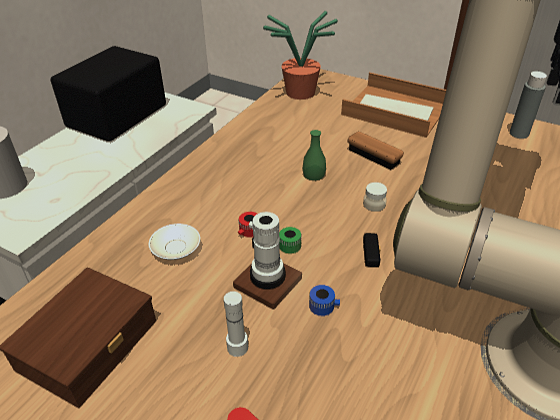

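The wanted cap is the silver one on the stout torch, at side (230,266) and top (210,235). The red, green and blue caps on the table are look-alikes, at top (166,296), (209,298) and (273,245). The crops confirm this. Its tab points roughly along +x, near the black switch.

```bash
cat >> h.py <<'E'
from scipy.spatial.transform import Rotation as Ro
def tool():
    s=sense();q=np.array(s["ee_rot"]);return s,np.array(s["eef_pos"],float),Ro.from_quat(q[[1,2,3,0]]).as_matrix()
def plan(pos,yaw):
    """tool pointing down with tool x at world yaw (deg): shift and turn in move units"""
    s,p,R=tool();y=np.radians(yaw)
    G=np.array([[np.cos(y),np.sin(y),0],[np.sin(y),-np.cos(y),0],[0,0,-1]])
    return np.round(R.T@(np.array(pos)-p)/400,4),np.round(Ro.from_matrix(R.T@G).as_rotvec()/(np.pi/2),4)
E
python3 - <<'E'
from h import *
s,p,R=tool();print(s["time_s"],p,np.round(R,3),s["joints"])
print(plan([400,85,330],0),plan([527,87,330],0),plan([527,87,330],180))
p=capture("wrist");print(-p["R"].T@p["t"],p["R"])
E
```

```text
0.9 [ 147.99322912 -503.711055    250.29603758] [[ 0.959  0.282  0.   ]
 [ 0.282 -0.959  0.   ]
 [ 0.    -0.    -1.   ]] [-1.50841508e+00  3.12891529e-01  1.49770657e+00  1.57739069e-05
  1.33100994e+00 -2.23422104e-01]
(array([ 1.0194, -1.2345, -0.1992]), array([-0.    , -0.    ,  0.1819])) (array([ 1.3254, -1.1497, -0.1992]), array([-0.    , -0.    ,  0.1819])) (array([ 1.3254, -1.1497, -0.1992]), array([ 0.    , -0.    , -1.8181]))
[ 226.05249618 -481.20569165  373.97481764] [[ 2.81053420e-01 -9.59691967e-01 -5.50617410e-04]
 [-9.11119391e-01 -2.67008684e-01  3.13955122e-01]
 [-3.01447228e-01 -8.77364823e-02 -9.49437664e-01]]
```

Emit:
jog_arm(
  series="0.66 -0.57 -0.2 0 0 0.182 1;0.66 -0.57 -0.2 0 0 0.182 1;0.66 -0.57 -0.2 0 0 0.182 1;0.66 -0.57 -0.2 0 0 0.182 1;0.66 -0.57 -0.2 0 0 0.182 1;0.66 -0.57 -0.2 0 0 0.182 1;0.66 -0.57 -0.2 0 0 0.182 1",
)

```text
time_s: 1.82
eef_pos: [338.1, -208.8, 331.2]
ee_rot: [0.001, 1.0, 0.002, 0.001]
force: [0.3, 0.0, -1.1]
grip_width: 0.999
grip_force: 0.0
```

```bash
python3 - <<'E'
from h import *
s,p,R=tool();print(s["time_s"],p,R.round(3));print(plan([527,87,330],0))
E
```

```text
1.825 [ 338.05425095 -208.76306053  331.1935085 ] [[ 1.     0.004  0.002]
 [ 0.004 -1.    -0.001]
 [ 0.002  0.001 -1.   ]]
(array([ 0.4755, -0.7374,  0.0027]), array([ 0.0009, -0.001 ,  0.0027]))
```

Emit:
jog_arm(
  series="0.47 -0.73 0 0 0 0 1;0.47 -0.73 0 0 0 0 1;0.47 -0.73 0 0 0 0 1;0.47 -0.73 0 0 0 0 1;0.47 -0.73 0 0 0 0 1;0.47 -0.73 0 0 0 0 1;0.47 -0.73 0 0 0 0 1;0.47 -0.73 0 0 0 0 1",
)

```text
time_s: 2.82
eef_pos: [525.0, 80.3, 329.9]
ee_rot: [0.0, 1.0, -0.001, -0.0]
force: [0.1, 0.9, -0.3]
grip_width: 1.003
grip_force: 0.0
```

```bash
python3 - <<'E'
from h import *
s,t,R=tool();print(s["time_s"],t,R.round(3))
P={n:capture(n) for n in("wrist","top","side")}
for n,p in P.items():
    print(n,-p["R"].T@p["t"])
    for l in("torch","cap"):
        for r in mark_of(l,p): print(l,np.round(r["point"],1),round(r["confidence"],2),onz(p,r["point"],133 if l=="cap" else 0).round(1))
    for r in regions_of("cap",p): print("reg",np.round(r["point"],1),r["region"].sum())
p=P["wrist"];cv2.imwrite("pics/w1.png",p["img"][:,:,::-1]);np.save("w1.npy",p,allow_pickle=True)
E
```

```text
2.825 [524.96500272  80.26723574 329.91235856] [[ 1.    -0.001 -0.001]
 [-0.001 -1.    -0.   ]
 [-0.001  0.    -1.   ]]
wrist [606.39889177  79.89751944 453.54297956]
torch [160.2 279.9] 0.7 [528.1  85.7   0. ]
cap [ 69.8 369.6] 0.91 [ 6.356e+02 -3.000e-01  1.330e+02]
cap [234.6 283. ] 0.9 [468.9  81.  133. ]
cap [184.7 280.9] 0.88 [525.4  83.1 133. ]
cap [150.3 363.5] 0.88 [ 5.609e+02 -4.000e-01  1.330e+02]
reg [ 72.6 374.1] 1609
reg [239.1 284.2] 1044
reg [152.7 367.8] 1211
reg [186.  279.2] 2351
top [464.35289706 -23.46332061 864.79200502]
torch [217.9 243.9] 0.73 [528.3  83.1   0. ]
cap [269.6 246.7] 0.87 [419.2  60.9 133. ]
cap [213.2 293.7] 0.72 [526.8 -30.  133. ]
cap [171.1 295. ] 0.55 [609.5 -33.3 133. ]
cap [212.6 233. ] 0.44 [528.9  88.  133. ]
reg [271.2 247.9] 389
reg [169.5 296.1] 453
reg [211.3 296.8] 399
reg [214.3 243.8] 108
side [144.23113844 687.13470819 790.02300915]
torch [284.6 266.4] 0.58 [526.1  87.    0. ]
cap [226.8 250.3] 0.83 [561.9  79.2 133. ]
cap [245.4 291.5] 0.72 [470.6  85.5 133. ]
cap [236.1 266.5] 0.68 [522.4  86.4 133. ]
cap [305.5 318.7] 0.63 [366.2 185.4 133. ]
reg [241.8 291.1] 535
reg [301.1 321.4] 734
reg [224.  248.3] 304
reg [228.7 265. ] 759
```

View pics/w1.png

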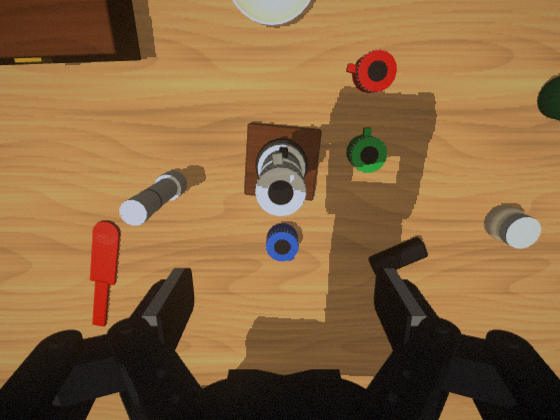

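```bash
python3 - <<'E'
import cv2,numpy as np
from h import *
p=np.load("w1.npy",allow_pickle=True).item();im=p["img"]
hsv=cv2.cvtColor(im,cv2.COLOR_RGB2HSV)
w=((hsv[...,1]<50)&(hsv[...,2]>185)).astype(np.uint8);w[:160]=0;w[222:]=0;w[:,:245]=0;w[:,315:]=0
c=max(cv2.findContours(w,0,1)[0],key=cv2.contourArea)[:,0]
X=np.array([onz(p,(y,x),168)[:2] for x,y in c])
A=np.c_[2*X,np.ones(len(X))]
keep=np.ones(len(X),bool)
for _ in range(5):
    s=np.linalg.lstsq(A[keep],(X[keep]**2).sum(1),rcond=None)[0];r=np.hypot(*(X-s[:2]).T);R=np.sqrt(s[2]+s[:2]@s[:2]);keep=abs(r-R)<1.2
print("top centre",s[:2],R,keep.mean())
br=((hsv[...,1]>110)&(hsv[...,2]<125)).astype(np.uint8);m=np.zeros_like(br);m[115:205,238:328]=br[115:205,238:328]
m=cv2.morphologyEx(m,2,np.ones((3,3),np.uint8))
cc=max(cv2.findContours(m,0,1)[0],key=cv2.contourArea);rc=cv2.minAreaRect(cc);b=cv2.boxPoints(cc if 0 else rc)
B=np.array([onz(p,(y,x),12)[:2] for x,y in b]);print(B.round(1),B.mean(0),[np.degrees(np.arctan2(*(B[(i+1)%4]-B[i])[::-1])).round(1) for i in range(4)])
cv2.imwrite("pics/w1c.png",cv2.resize(im[118:218,240:325,::-1],None,fx=6,fy=6,interpolation=cv2.INTER_CUBIC))
E
```

```text
top centre [522.79171607  83.65585122] 19.016825800926807 0.2789115646258503
[[478.6 138.9]
 [583.7 129. ]
 [577.8  19.6]
 [471.7  21. ]] [527.95747441  77.14219775] [np.float64(-5.4), np.float64(-93.1), np.float64(179.2), np.float64(86.7)]
```

View pics/w1c.png

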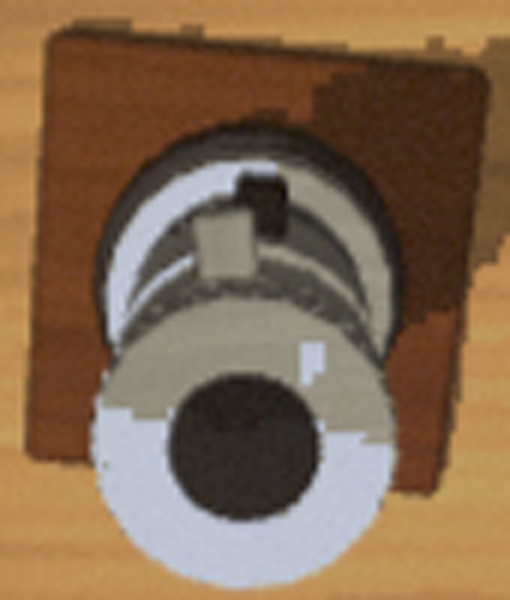

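```bash
python3 - <<'E'
from h import *
p=np.load("w1.npy",allow_pickle=True).item()
f=lambda x,y,z:onz(p,(118+y/6-.4,240+x/6-.4),z)[:2]
edge=[f(92,440,168),f(397,440,168),f(244,588,168)]
print("edges",np.round(edge,1),"hole",f(246,447,168),)
c=np.array([edge[2][0]+24,(edge[0][1]+edge[1][1])/2])
for z in (147,151):
  t=f(222,210,z);print("tab tip",t,np.degrees(np.arctan2(*(t-c)[::-1])),np.hypot(*(t-c)))
for z in(12,16,20):
  H=np.array([f(*q,z) for q in((50,35),(487,72),(435,495),(27,460))]);d=np.roll(H,-1,0)-H
  print(z,H.mean(0),np.hypot(*d.T),np.degrees(np.arctan2(d[:,1],d[:,0])))
for z in(90,100,110): s=f(264,178,z);print("sw",z,s,np.degrees(np.arctan2(*(s-c)[::-1])),np.hypot(*(s-c)))
E
```

```text
edges [[528.3 107.1]
 [528.2  59.5]
 [503.7  83.5]] hole [527.09401559  83.0378651 ]
tab tip [560.85010811  86.93429236] 6.311989626313647 33.3562929163972
tab tip [561.44446239  86.84247133] 6.047588252587858 33.93731054757765
12 [526.04939734  83.66847849] [ 99.19227034 100.70797854  99.41631391 100.0047963 ] [-94.8145914  174.78315242  84.77909179  -5.34660948]
16 [526.77729472  83.63431684] [98.29367361 99.79565079 98.51568753 99.09883878] [-94.8145914  174.78315242  84.77909179  -5.34660948]
20 [527.5051921   83.60015519] [97.39507687 98.88332303 97.61506115 98.19288125] [-94.8145914  174.78315242  84.77909179  -5.34660948]
sw 90 [558.42193298  80.20500856] -5.691068155402462 30.878107907514373
sw 100 [559.74163826  80.19655044] -5.473129012240253 32.19238004418583
sw 110 [561.06134353  80.18809232] -5.2722894986514275 33.50708141537286
```

Tab is 11° anticlockwise of the switch: tab yaw +6.2°, switch yaw −5.3°, axis about (527.3, 83.4).

```bash
python3 - <<'E'
from h import *
print(tool()[:2]);print(plan([527.3,83.4,156],6.2))
E
```

```text
({'time_s': 3.425, 'joints': array([-6.68395524e-02,  2.83914229e-01,  1.32978964e+00, -1.43424020e-05,
        1.52780858e+00,  1.50405886e+00]), 'dq': array([-0.00034059,  0.00166879, -0.00026785, -0.0016658 , -0.00171878,
       -0.00096086]), 'tau': array([-5.75293705e-02, -4.11669552e+01, -2.72736865e+01, -1.75722082e-03,
        2.33585361e-04, -8.38152719e-04]), 'eef_pos': array([525.03265429,  81.41157679, 330.31461769]), 'ee_rot': array([ 9.82517016e-06,  9.99999998e-01, -5.07338806e-05,  3.95373252e-05]), 'force': array([ 0.13819019, -0.30724957, -0.06129651]), 'wrist_torque': array([0.00188408, 0.0566509 , 0.01926554]), 'grip_force': 0.0, 'grip_width': 1.0012804458102558}, array([525.03265429,  81.41157679, 330.31461769]))
(array([ 0.0056, -0.005 ,  0.4358]), array([ 0.   , -0.   , -0.069]))
```

Emit:
jog_arm(
  series="0.0056 -0.005 0.14 0 0 -0.069 1;0.0056 -0.005 0.28 0 0 -0.069 1;0.0056 -0.005 0.38 0 0 -0.069 1;0.0056 -0.005 0.4358 0 0 -0.069 1;0.0056 -0.005 0.4358 0 0 -0.069 0.3;0.0056 -0.005 0.4358 0 0 -0.069 0",
  grip_force=50,
)

```text
time_s: 4.18
eef_pos: [527.8, 83.5, 157.1]
ee_rot: [0.0, 0.999, 0.054, 0.001]
force: [1.2, -0.6, 0.6]
grip_width: 0.607
grip_force: 0.0
```

```bash
python3 - <<'E'
from h import *
s,t,R=tool();print(s["time_s"],t,R.round(3),s["grip_width"],s["force"])
p=capture("wrist");np.save("w2.npy",p,allow_pickle=True);cv2.imwrite("pics/w2.png",p["img"][:,:,::-1])
E
```

```text
4.175 [527.83686698  83.45761589 157.14795457] [[ 0.994  0.108  0.002]
 [ 0.108 -0.994 -0.   ]
 [ 0.002  0.    -1.   ]] 0.6069175042284233 [ 1.22417716 -0.6109215   0.63090276]
```

View pics/w2.png

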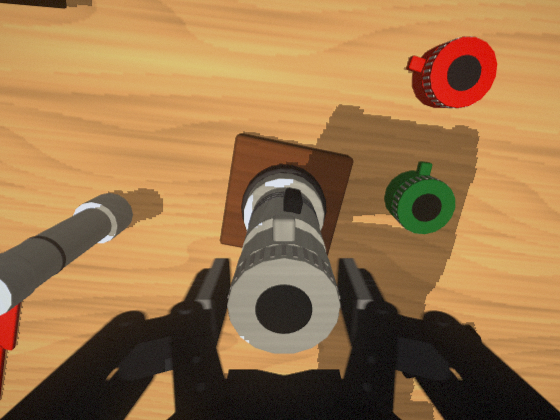

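Emit:
jog_arm(
  series="0 0 0 0 0 0 -0.3;0 0 0 0 0 0 -1;0 0 0 0 0 0 -1;0 0 0 0 0 0 -1",
  grip_force=50,
)

```text
time_s: 4.72
eef_pos: [528.0, 83.4, 157.5]
ee_rot: [0.0, 0.999, 0.054, 0.001]
force: [-0.2, -0.7, 6.9]
grip_width: 0.547
grip_force: 51.1
```

Emit:
jog_arm(
  series="0 0 0 0 0 -0.1 -1;0 0 0 0 0 -0.2 -1;0 0 0 0 0 -0.3 -1;0 0 0 0 0 -0.4 -1;0 0 0 0 0 -0.5 -1;0 0 0 0 0 -0.58 -1;0 0 0 0 0 -0.63 -1;0 0 0 0 0 -0.63 -1;0 0 0 0 0 -0.63 -1",
)

```text
time_s: 5.85
eef_pos: [527.3, 83.5, 156.2]
ee_rot: [0.0, 0.853, 0.521, 0.0]
force: [-0.1, 0.9, -1.1]
grip_width: 0.546
grip_force: 51.2
```

```bash
python3 - <<'E'
from h import *
s,t,R=tool();print(s["time_s"],t,R.round(3),np.degrees(np.arctan2(R[1,0],R[0,0])),s["grip_width"],s["force"],s["wrist_torque"])
p=capture("wrist");np.save("w3.npy",p,allow_pickle=True);cv2.imwrite("pics/w3.png",p["img"][:,:,::-1])
E
```

```text
5.85 [527.31426609  83.4716662  156.15937914] [[ 0.457  0.89   0.   ]
 [ 0.89  -0.457  0.   ]
 [ 0.     0.    -1.   ]] 62.816128614988116 0.5459379893150047 [-0.12744639  0.94045179 -1.1268361 ] [ 0.0392325  -0.00882756 -0.01984476]
```

View pics/w3.png

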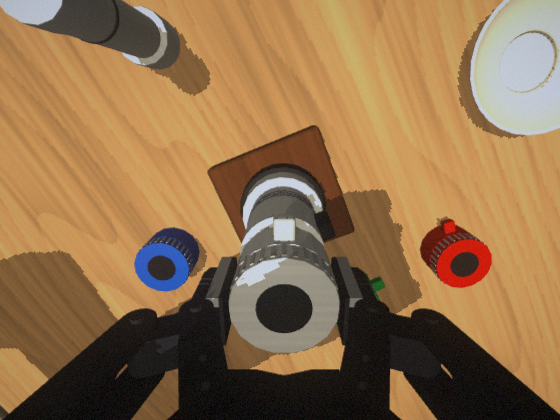

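The cap turned with the gripper, and the contact load has gone. Now I'll lower it 7 mm.

Emit:
jog_arm(
  series="0 0 0.004 0 0 0 -1;0 0 0.008 0 0 0 -1;0 0 0.012 0 0 0 -1;0 0 0.016 0 0 0 -1;0 0 0.0175 0 0 0 -1;0 0 0.0175 0 0 0 -1;0 0 0.0175 0 0 0 -1",
)

```text
time_s: 6.78
eef_pos: [527.5, 83.4, 150.0]
ee_rot: [0.0, 0.853, 0.522, 0.0]
force: [-2.5, 0.4, 9.4]
grip_width: 0.548
grip_force: 52.1
```

Emit:
jog_arm(
  series="0 0 0.001 0 0 0.08 -1;0 0 0.003 0 0 0.16 -1;0 0 0.0045 0 0 0.24 -1;0 0 0.006 0 0 0.32 -1;0 0 0.0075 0 0 0.4 -1;0 0 0.009 0 0 0.48 -1;0 0 0.0105 0 0 0.56 -1;0 0 0.012 0 0 0.64 -1;0 0 0.0135 0 0 0.71 -1;0 0 0.0145 0 0 0.76 -1;0 0 0.0145 0 0 0.76 -1;0 0 0.0145 0 0 0.76 -1",
)

```text
time_s: 8.28
eef_pos: [528.2, 83.4, 144.5]
ee_rot: [-0.0, 0.999, -0.048, 0.002]
force: [1.0, -0.2, 9.0]
grip_width: 0.545
grip_force: 51.9
```

```bash
python3 - <<'E'
from h import *
s,t,R=tool();print(s["time_s"],t,R.round(3),np.degrees(np.arctan2(R[1,0],R[0,0])),s["grip_width"],s["force"],s["wrist_torque"])
p=capture("wrist");np.save("w4.npy",p,allow_pickle=True);cv2.imwrite("pics/w4.png",p["img"][:,:,::-1])
E
```

```text
8.275 [528.23344468  83.38917496 144.53651333] [[ 0.995 -0.096  0.003]
 [-0.096 -0.995 -0.   ]
 [ 0.003 -0.    -1.   ]] -5.512654164262026 0.544945802167122 [ 1.04166634 -0.17177242  9.00799684] [-0.08682603 -0.01478549 -0.14307981]
```

View pics/w4.png

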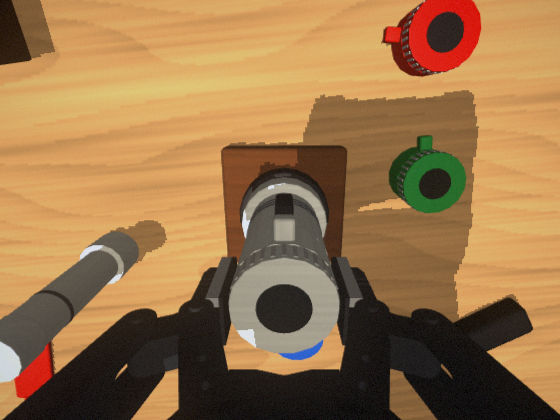

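The tab is over the switch (both at column 284) and total descent is 13 mm, so the cap is home. I'll release and lift clear.

Emit:
jog_arm(
  series="0 0 0 0 0 0 -0.2;0 0 0 0 0 0 0.4;0 0 0 0 0 0 0.6;0 0 0 0 0 0 0.6;0 0 -0.08 0 0 0 0.6;0 0 -0.2 0 0 0 0.6;0 0 -0.35 0 0 0 0.6;0 0 -0.45 0 0 0 0.6;0 0 -0.45 0 0 0 0.6;0 0 -0.45 0 0 0 0.6",
)

```text
time_s: 9.57
eef_pos: [527.0, 83.4, 321.9]
ee_rot: [-0.0, 0.999, -0.048, -0.001]
force: [0.2, 0.1, -0.3]
grip_width: 0.802
grip_force: 0.0
```

```bash
python3 - <<'E'
from h import *
s,t,R=tool();print(s["time_s"],t,s["grip_width"],s["force"])
p=capture("wrist");A=np.radians(-5.3)
im=p["img"][:,:,::-1].copy()
# expected outline when home: cap top circle z=155, tab tip
for z,col in((155,(0,0,255)),(161,(255,0,0))):
    for a in np.arange(0,2*np.pi,.1):
        c,r=proj(p,[527.3+24*np.cos(a),83.4+24*np.sin(a),z]);im[int(round(r)),int(round(c))]=col
c,r=proj(p,[527.3+34*np.cos(A),83.4+34*np.sin(A),138]);im[int(round(r)),int(round(c))]=(0,255,0);print(c,r)
c0,r0=proj(p,[527.3,83.4,155]);x,y=int(c0)-45,int(r0)-65
cv2.imwrite("pics/w5.png",cv2.resize(im[y:y+100,x:x+95],None,fx=6,fy=6,interpolation=cv2.INTER_NEAREST))
E
```

```text
9.575 [526.97025456  83.43909168 321.92004227] 0.8016559828159637 [ 0.21191469  0.08495809 -0.28060875]
283.578474381513 153.80355818898363
```

View pics/w5.png

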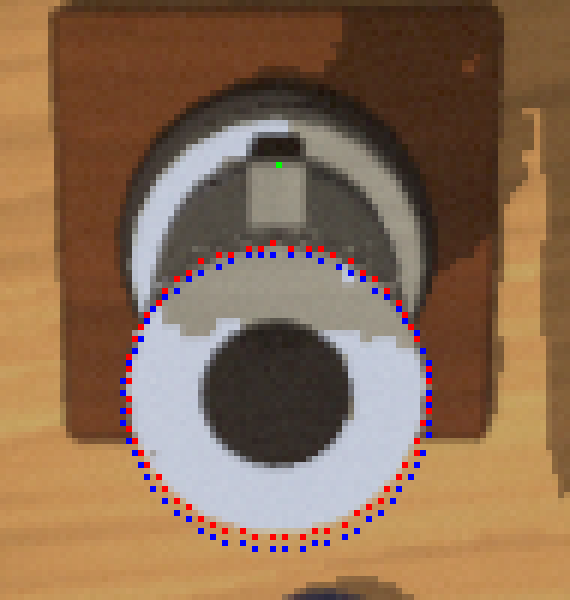

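The released cap's outline matches the seated height (red circle, not the blue one 6 mm higher). Its tab lies over the switch at column 283 and the gripper is clear.

```bash
python3 -c "
from rig import *
print(finish_job())"
```

```text
the job is handed in; nothing more can be done
None
```

I turned the cap back, dropped it into the thread, screwed it fully home with its tab over the switch and let go. I never touched the vase or the slim torch, and handed the job in at about 10 s; no verdict came back.

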